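# Reverse the bit of the bench cap driver

### The arm

A 7-joint arm with a two-finger parallel gripper is mounted at the origin on the work surface. World frame = base frame: x ahead of the robot, y to its left, z up, the work surface at z = 0. Lengths are in m, angles in rad, forces in N, time in s.
With the tool pointing down it reaches from about 0.4 to 0.85 m from the base axis. Payload 4.5 kg.
Tool frame: the origin (TCP) lies midway between the tips of the shut fingers; the grasp point (between the pads) lies 19 mm behind it; z points along the fingers, y is the line along which they close (so a half turn about z gives the same grasp; the last joint's range is limited). The gripper opens to 88 mm and grips with 3 to 60 N. Pads are 18 mm wide; open, the fingers measure 123 mm over their backs; the gripper's body (75 mm by 187 mm) begins 45 mm behind the grasp point.
Start: joints at [1.268, 0.689, -0.195, 1.565, 0.157, 0.902, -0.215], TCP at [0.207, -0.59, 0.239] pointing down, gripper open.
Joint ranges: [-3.01, 3.01], [-0.46, 2.08], [-1.47, 1.51], [0.13, 2.56], [-1, 4.14], [0.04, 2.09], [-2.66, 2.66]. Speed limits (rad/s): [2.57, 2.57, 3.14, 3.14, 3.14, 3.14, 3.14].

### API

Orientations are given as a rotation vector (axis times angle).
In Python, from rig import ctrl gives the robot as it stands. The module is installed in compiled form; this text tells all that it offers.
- The arm moves only by the tool arm_command, never from a script. Its argument "motion" is a list of rows, each an object with "linear": the shift along the world's x, y, z in m, a list of three; "twist": the turn about the world's z in degrees; "claw": the opening in per cent of the stroke, from 0 (shut) to 100 (fully open). In form: [{"linear": [x, y, z], "twist": twist, "claw": claw}, ...]. A call has 1 to 20 rows; each row shifts and turns the commanded pose from where the row before left it; what a row does not reach is not made up. A row lasts 1/8 s, in which the tool goes at most 62.5 mm and 10.7 degrees, less where a joint would pass 70% of its speed; a pose out of reach is approached as far as the arm can. A call is refused whole if a number of a shift passes 0.0625 or a number of a turn 10.7, either way. A call with a gripper value outside its range is refused whole. The fingers move at their own pace and stop on an object; "grip_force" is the grip in N (left out, the last holds). Time passes only in rows, so rows that do not move let the fingers close. It gives the time, the measured TCP pose, the force, the opening and the grip force at its end, in the units of the state.
- ctrl.state(): the state, without advancing time (a new reading comes with each control period).
- ctrl.snapshot(name): name is "scene" or "top" or "wrist"; returns a dict with "img" (480x640x3 uint8, blue, green, red), "intrinsics" (3x3 intrinsics, pixels), "k1" (the pictures are not rectified: a ray, as slopes to the right and down, at radius r is drawn at 1 + k1 r^2 times it, then the intrinsics apply), "xyz" and "orientation" of the camera in the world. Camera axes: x right, y down, z forward; pixel columns grow to the right and rows downward; lengths in m; the calibration is good to about 2 mm. A picture is of the moment at which its call begins. There is no depth.
- ctrl.sign_off(): hands the job in; it is judged then, once.
The state is a dict: "time_s": time; "joint_positions": joint angles; "dq": joint speeds; "effort": joint torques, N m; "position": TCP position; "orientation": TCP orientation; "force": force on the tool from outside, world axes, zero at the start; "wrist_torque": the same for the moment, N m; "width": opening from 0.0 (shut) to 1.0 (fully open); "gripper_force": force on a finger pad.
Only numpy, scipy, OpenCV 4.12 (cv2) and the standard library are available. Lean on these libraries where they do the work, as an engineer would, in place of code of your own. Each camera call takes 0.05 s, during which the arm holds its last target. There are 200 camera calls.

### The job

The bench cap driver is still set up with its forked end out. Push the front bar of its bifold dust cover back until the two panels are folded flat against each other, pull the double-ended driver bit out of its socket, turn it end for end and push it back in fully home, so that the pin end faces out. Leave the cover folded back, let go of the bit, and do not disturb the bottle, tip box and beaker standing nearby.

Things in the scene. Friction and masses are not known exactly. Their poses are not given: they have to be found in the camera images.
- holder: The bench cap driver, a white machine fixed to the bench. Origin on the bench top, straight below the mouth of its socket; z up; -x points out of the socket (the way the bit is pulled), +x into the machine. White head: x 0 to 120 mm, 150 mm wide, 105 mm high, flat upright front face at x = 0. Behind it a housing 150 mm high to x = 230 mm. Black foot plate 12 mm thick, x -65 to 235 mm, 190 mm wide.
- socket_mouth (a point): Centre of the socket's mouth in the front face, 80 mm above the bench; axes as holder. The socket is square, 21 x 21 mm, and runs 50 mm deep along +x.
- saddle_end (a point): Outer end of the top of the steel saddle bar, at holder x = -46 mm, 66 mm above the bench; axes as holder. The bar, 14 mm wide, runs from here to the front face and carries the bit's grip. There is free room for fingers on both sides of it.
- rail_end (a point): Outer end of the steel cover rail on the holder's +y side: holder x = -65, y = 72 mm, 114 mm above the bench (its top). Its twin lies at y = -72 mm. Each rail is 6 mm wide, runs along x to 45 mm, and stands on a thin post at x = -62 mm.
- cover (a joint): Bifold dust cover, two stiff grey panels, each 52 x 128 x 4 mm, forming a low roof over the bit. Value: slope of both panels from level, rad. 0 = spread flat; starts at 0.3 to 0.5; 1.55 = fully folded (end stop), both upright and flat against each other, top edge 167 mm above the bench. Pushing the front bar along the holder's +x (lightly, under 4 N) folds it; it stays where it is left.
- cover_hinge (a point): Middle of the rear panel's hinge on the head, at holder x = 45 mm, 115 mm above the bench; axes as holder. The rear panel swings up about it; the front panel is joined to it by a knee hinge that rises, and its front edge slides along the rails towards this hinge.
- cover_bar (a point): Middle of the round aluminium bar, 12 mm thick and 128 mm long, across the front edge of the front panel: push it from in front. It travels along the holder's x from about -55 mm to 39 mm when fully folded, its centre sinking from about 121 to 115 mm above the bench. Its frame turns with the panel.
- driver: The double-ended steel driver bit, 130 mm long, 130 to 210 g. Origin mid-length, on the underside of the grip; x along the bit towards the pin end. The dark grip in the middle is square, 28 x 28 mm, 40 mm long. From each end of it an 18 x 18 mm shank runs 25 mm, then a drive end 20 mm long. Starts home in the socket, fork out. It slides freely, no lock or spring. Either end fits.
- driver_mid (a point): Centre of the bit's grip, 14 mm above driver's origin; axes as driver. Fully home, the grip's shoulder lies against the front face and the grip rests on the saddle: this point is then at holder x = -20 mm, y = 0, 80 mm above the bench.
- driver_pin (a point): Tip of the pin end (a single round pin, 10 mm diameter, 20 mm long), on the bit's centre line, 65 mm from the middle.
- driver_fork (a point): Tip of the fork end (two flat prongs, 5 mm thick, 18 mm over both, 20 mm long), on the bit's centre line, 65 mm from the middle.
- bottle: Bystander: clear plastic bottle, 60 mm diameter, 130 mm high; origin at the centre of its base.
- tip_box: Bystander: closed pipette-tip box, 88 x 123 x 51 mm; origin at the centre of its base.
- beaker: Bystander: white plastic beaker, 60 mm diameter, 70 mm high; origin at the centre of its base.
Things that resemble listed ones, but are neither listed nor needed, are in the scene too. Several things have the shape of the driver; the one meant has the colours described above.

How it is judged:
On the way, in this order (a step that is already met when the one before it is completed fails the run):
1. the cover is folded: both panels upright and flat against each other (value of joint cover above 1.45 rad), for 0.2 s.
2. the bit is drawn out of the socket (distance between driver_mid and socket_mouth above 0.07 m), for 0.1 s.
At the end, for the whole second after the job is handed in: The bit sits in the socket with its pin end facing out, fully home (the grip's shoulder within 3.5 mm of the front face), on the socket's centre line within 4 mm and 0.12 rad, released and at rest; the cover is still folded (at least 1.45 rad) (value of joint cover above 1.45 rad and x of driver_pin in the frame of socket_mouth below -0.08 m and x of driver_mid in the frame of socket_mouth between -0.0235 and -0.016 m and y of driver_mid in the frame of socket_mouth between -0.004 and 0.004 m and z of driver_mid in the frame of socket_mouth between -0.004 and 0.004 m and angle between the x axis of driver and the x axis of holder, either way round below 0.12 rad and linear speed of driver below 0.02 m/s); the robot touches nothing.
It fails at once if the bottle is moved by more than 30 mm or tipped (distance of bottle from where it was at the start of the episode above 0.03 m or angle between bottle's own z axis and vertical above 0.4 rad).
It fails at once if the tip box is moved by more than 30 mm (distance of tip_box from where it was at the start of the episode above 0.03 m).
It fails at once if the beaker is moved by more than 30 mm or tipped (distance of beaker from where it was at the start of the episode above 0.03 m or angle between beaker's own z axis and vertical above 0.4 rad).
It also fails if it takes over 67 s, if anything falls off the work surface, if the arm or the gripper's body presses on something with over 40 N, if the wrist force passes 120 N, or if a joint passes its speed limit or range.

## Working session

There is one attempt and no reset: what is moved stays moved. The work goes in short steps, Python scripts to look and compute and a tool call to move; the robot and the scene stay as the last step left them, time stands still between calls to the robot, and variables do not carry over. Pictures are saved under pics/ and viewed, at most 10 in all, crops included, and the job is handed in when it is done.

Besides the shell and the picture viewer there is one more tool, called after ">>>" in YAML: its name, and indented under it one key for each argument. arm_command: Moves the arm, as the interface text tells. Its arguments: {"type":"object","properties":{"motion":{"type":"array"},"grip_force":{"type":"number"}},"required":["motion"]}

```bash
mkdir -p pics; cat > h.py <<'E'
import numpy as np, cv2
from scipy.spatial.transform import Rotation as R
from rig import ctrl
def snap(n,f=None):
    s=ctrl.snapshot(n)
    if f: cv2.imwrite('pics/'+f,s['img'])
    return s
def ray(s,px):
    K=np.array(s['intrinsics']);p=np.atleast_2d(px).astype(float)
    d=np.c_[(p[:,0]-K[0,2])/K[0,0],(p[:,1]-K[1,2])/K[1,1]]
    u=d.copy()
    for _ in range(20): u=d/(1+s['k1']*(u**2).sum(1,keepdims=True))
    v=np.c_[u,np.ones(len(u))]
    o=np.array(s['orientation']); M=R.from_rotvec(o).as_matrix() if o.size==3 else o
    return np.array(s['xyz']),v@M.T
def plane(s,px,z):
    c,v=ray(s,px); return c+v*((z-c[2])/v[:,2])[:,None]
def tri(views):
    A=np.zeros((3,3));b=np.zeros(3)
    for s,p in views:
        c,v=ray(s,p);v=v[0]/np.linalg.norm(v[0]);P=np.eye(3)-np.outer(v,v);A+=P;b+=P@c
    x=np.linalg.solve(A,b)
    res=[np.linalg.norm(np.cross(x-ray(s,p)[0],ray(s,p)[1][0]/np.linalg.norm(ray(s,p)[1][0]))) for s,p in views]
    return x,res
def proj(s,X):
    o=np.array(s['orientation']); M=R.from_rotvec(o).as_matrix() if o.size==3 else o
    q=(np.atleast_2d(X)-np.array(s['xyz']))@M; u=q[:,:2]/q[:,2:]
    u=u*(1+s['k1']*(u**2).sum(1,keepdims=True)); K=np.array(s['intrinsics'])
    return np.c_[u[:,0]*K[0,0]+K[0,2],u[:,1]*K[1,1]+K[1,2]]
E
python3 - <<'E'
from h import *
for n in('scene','top'):
    s=snap(n,n+'0.png'); print(n,s['xyz'],s['orientation'],s['k1'],s['intrinsics'][0])
print(ctrl.state())
E
```

```text
scene [1.27516541 0.18419359 0.73641997] [-1.47363867 -1.99377069  0.94546914] 0.036264775304058486 [526.17374025   0.         318.793689  ]
top [ 0.47954235 -0.0822197   1.03474126] [-2.17022715  2.19651533 -0.1145367 ] 0.04521404842515768 [520.29078547   0.         319.54294419]
{'time_s': 0.1, 'joint_positions': array([ 1.26775164,  0.68988222, -0.19450072,  1.5662192 ,  0.1572918 ,
        0.90249007, -0.21510448]), 'dq': array([ 0.00037427, -0.00266885, -0.00092176, -0.00079577,  0.00046403,
       -0.00027564,  0.00076793]), 'effort': array([-2.48332675e-03, -5.28500533e+01, -1.27135098e+00, -1.53837329e+01,
       -5.25804050e-02,  2.04840639e-03,  6.31932403e-05]), 'position': array([ 0.20633779, -0.58937069,  0.23800645]), 'orientation': array([-3.09558710e+00, -5.26430741e-01,  6.13374859e-04]), 'force': array([-0.00262993,  0.3720711 ,  0.2645988 ]), 'wrist_torque': array([-0.02242933, -0.0021506 , -0.04086893]), 'gripper_force': 0.0, 'width': 0.9963688833541331}
```

View pics/scene0.png

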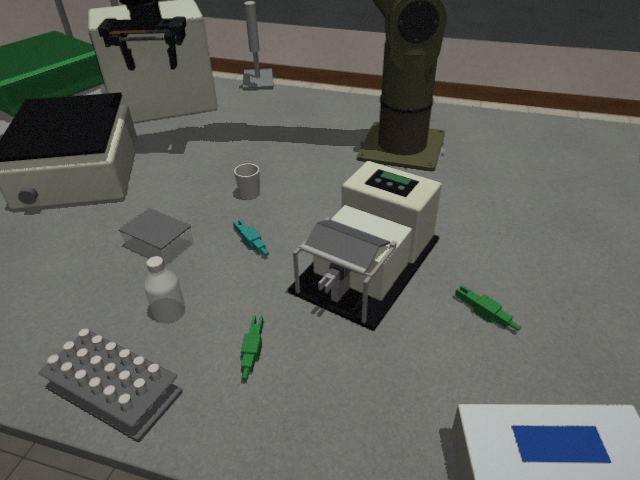

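View pics/top0.png

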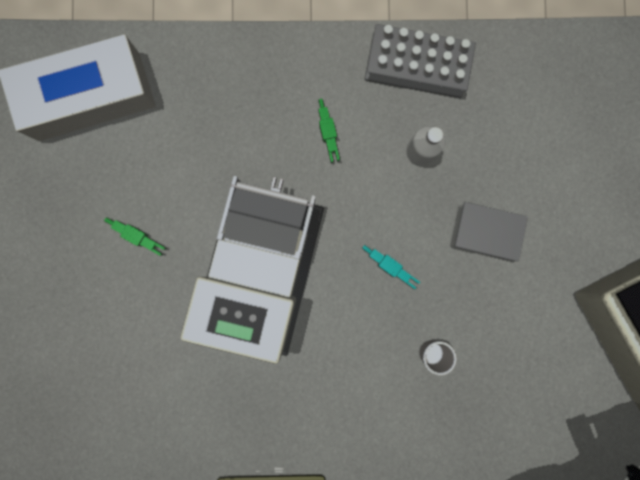

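The bottle is at scene (165,290) / top (428,145), the tip box probably at top (490,230), and the beaker at top (438,357). The things shaped like the driver are two green ones at top (330,130) and (135,235), a teal one at top (390,266), and the steel bit in the machine with its fork at top (280,186), scene (330,280). The last one fits, being steel, dark-gripped and in the socket. I'll confirm that in a crop.

```bash
python3 - <<'E'
from h import *
a=cv2.imread('pics/scene0.png')[155:325,280:445];b=cv2.imread('pics/top0.png')[165:370,170:335]
a=cv2.resize(a,None,fx=2.4,fy=2.9);b=cv2.resize(b,(396,493))
print(a.shape)
cv2.imwrite('pics/crop1.png',np.hstack([a,b[:a.shape[0]]]))
s=snap('top')
c=plane(s,[[199,278],[293,294],[277,361],[182,341]],.15);print(c.round(4),np.linalg.norm(np.diff(c,axis=0),axis=1))
r=plane(s,[[236,180],[313,198]],.114);print(r,np.linalg.norm(r[1]-r[0]))
for n,p,z in(('bottle',[428,155],0),('tip',[490,231],.05),('beaker',[438,357],.05),('green',[330,130],0),('rack',[410,75],.05)):print(n,plane(s,p,z))
t=snap('scene')
for p,q in(((297,250),(313,198)),((367,283),(236,180))):print(tri([(t,p),(s,q)]))
E
```

```text
(493, 396, 3)
[[ 0.4745  0.1071  0.15  ]
 [ 0.4454 -0.0506  0.15  ]
 [ 0.3356 -0.0232  0.15  ]
 [ 0.371   0.1339  0.15  ]] [0.16032463 0.11323812 0.16107361]
[[ 0.64735939  0.05061237  0.114     ]
 [ 0.61358922 -0.08635841  0.114     ]] 0.14107238950558507
bottle [[ 0.71534001 -0.32050272  0.        ]]
tip [[ 0.55587633 -0.42214369  0.05      ]]
beaker [[ 0.3224653  -0.31521891  0.05      ]]
green [[ 0.76887907 -0.12297662  0.        ]]
rack [[ 0.86217473 -0.27827959  0.05      ]]
(array([ 0.6124073 , -0.08352736,  0.11521958]), [np.float64(0.0029946365788152294), np.float64(0.0029946365788152546)])
(array([0.64831961, 0.05471577, 0.10461115]), [np.float64(0.002838400551366109), np.float64(0.0028384005513661893)])
```

View pics/crop1.png

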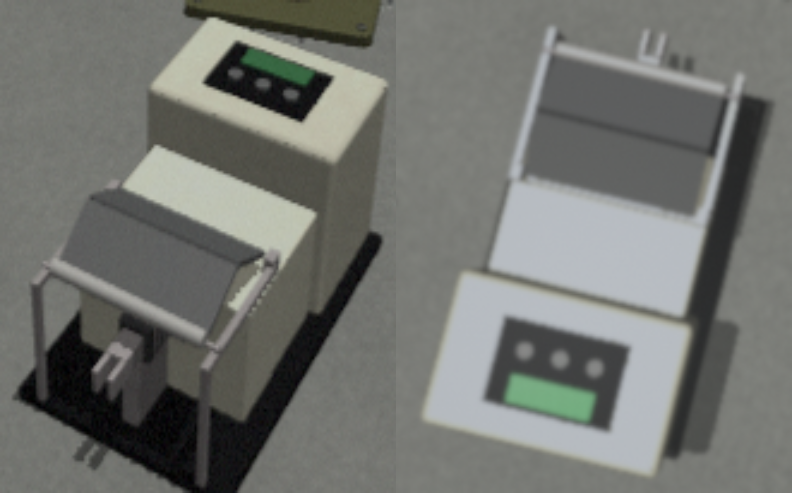

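The crop confirms it. The steel fork and dark square grip sit on the saddle under the cover, and the fork faces out. The loose green and teal ones are decoys. The holder faces out at about -13.5° yaw, with the mouth near (0.567, -0.003). I'll move in front of and above it for a closer look.

>>> arm_command:
  motion:
    - {"linear": [0.025,0.035,0.005],"twist": -2,"claw": 0}
    - {"linear": [0.029,0.035,0.005],"twist": -2,"claw": 0}
    - {"linear": [0.029,0.035,0.005],"twist": -2,"claw": 0}
    - {"linear": [0.029,0.035,0.005],"twist": -2,"claw": 0}
    - {"linear": [0.029,0.035,0.005],"twist": -2,"claw": 0}
    - {"linear": [0.029,0.035,0.005],"twist": -2,"claw": 0}
    - {"linear": [0.029,0.035,0.005],"twist": -2,"claw": 0}
    - {"linear": [0.029,0.035,0.005],"twist": -2,"claw": 0}
    - {"linear": [0.029,0.035,0],"twist": -2,"claw": 0}
    - {"linear": [0.029,0.035,0],"twist": -2,"claw": 0}
    - {"linear": [0.029,0.035,0],"twist": -2,"claw": 0}
    - {"linear": [0.029,0.035,0],"twist": -2,"claw": 0}
    - {"linear": [0.029,0.035,0],"twist": -2,"claw": 0}
    - {"linear": [0.029,0.035,0],"twist": -2,"claw": 0}
    - {"linear": [0.029,0.035,0],"twist": -2,"claw": 0}
    - {"linear": [0.029,0.035,0],"twist": -3,"claw": 0}
    - {"linear": [0,0,0],"twist": 0,"claw": 0}

```text
time_s: 2.33
position: [0.668, -0.0243, 0.2778]
orientation: [-3.117, 0.364, 0.0]
force: [-1.3, -0.5, -0.6]
width: 0.006
gripper_force: 0.0
```

```bash
python3 - <<'E'
from h import *
s=snap('wrist','w1.png');print(s['xyz'],s['orientation']);t=ctrl.state();print(t['position'],t['orientation'],t['joint_positions'])
print(R.from_rotvec(s['orientation']).as_matrix().round(2), s['intrinsics'][0][0])
E
```

```text
[ 0.7423323  -0.04214409  0.42392051] [ 1.8232654  -2.30130794 -0.35349429]
[ 0.66680463 -0.0278465   0.27796076] [-3.11936865e+00  3.69090264e-01  1.44227132e-03] [-0.03484214  0.70854817  0.01537491  1.38106513 -0.01219169  1.05291382
 -1.82346853]
[[-0.23 -0.93 -0.29]
 [-0.97  0.22  0.07]
 [-0.    0.3  -0.95]] 359.64140647632735
```

View pics/w1.png

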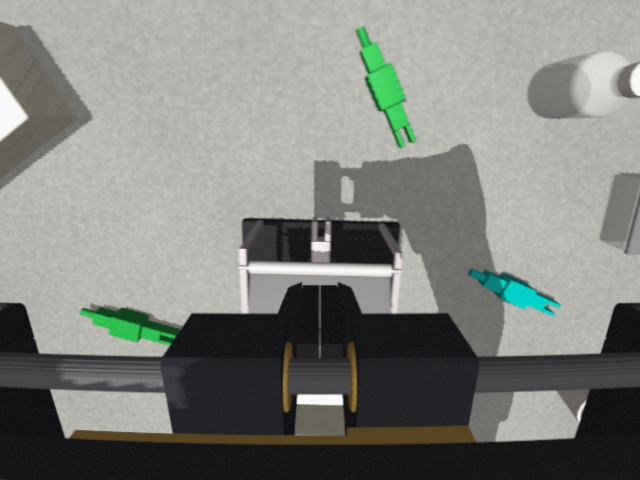

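The wrist view shows the bar from about (247,268) to (393,270), the rail ends near (243,250) and (398,255), and the fork at (321,240). I'll refine the pose from these.

```bash
python3 - <<'E'
from h import *
s=snap('wrist');g=cv2.cvtColor(s['img'],cv2.COLOR_BGR2GRAY)
# bar centre line: brightest centroid per column
L=[]
for u in range(262,382,4):
    if 310<u<330: continue
    c=g[258:282,u].astype(float);w=np.clip(c-c.max()*.75,0,None);L.append((u,258+(w*np.arange(24)).sum()/w.sum()))
L=np.array(L);f=np.polyfit(L[:,0],L[:,1],1);print('bar',f,np.std(L[:,1]-np.polyval(f,L[:,0])))
b=plane(s,[[260,np.polyval(f,260)],[320,np.polyval(f,320)],[385,np.polyval(f,385)]],.124);print(b,'yaw of bar normal',np.degrees(np.arctan2(-(b[0]-b[2])[0],(b[0]-b[2])[1])))
# rails rows 285-300 and fork, print runs
for r in (252,285,295,305,230,226):
    row=g[r];print(r,[ (int(u),int(row[u])) for u in range(238,404) if abs(int(row[u+1])-int(row[u-1]))>45])
t=snap('top');gt=cv2.cvtColor(t['img'],cv2.COLOR_BGR2GRAY)
cv2.imwrite('pics/tmp.png',np.hstack([cv2.resize(s['img'][200:310,230:410],None,fx=4,fy=4,interpolation=cv2.INTER_CUBIC)]))
E
```

```text
bar [2.04152842e-02 2.62755175e+02] 0.02013249310580415
[[ 0.63363325  0.03543308  0.124     ]
 [ 0.61998392 -0.01685287  0.124     ]
 [ 0.60504948 -0.07361363  0.124     ]] yaw of bar normal -14.6881516244434
252 [(240, 211), (241, 145), (242, 83), (306, 54), (307, 103), (324, 120), (325, 82), (326, 37), (389, 83), (390, 115), (391, 168)]
285 [(241, 224), (242, 185), (243, 115), (245, 130), (291, 137), (292, 99), (294, 57), (301, 42), (321, 65), (338, 41), (346, 80), (347, 118), (385, 118), (387, 100), (388, 159), (389, 207)]
295 [(242, 208), (243, 156), (284, 117), (285, 45), (318, 42), (320, 79), (321, 32), (353, 29), (354, 77), (355, 140), (387, 155), (388, 204)]
305 [(243, 194), (280, 118), (281, 50), (318, 41), (320, 80), (321, 33), (357, 33), (358, 70), (359, 125), (387, 145), (388, 187)]
230 [(238, 101), (306, 43), (307, 88), (308, 125), (312, 101), (313, 50), (319, 37), (320, 72), (321, 113), (325, 110), (326, 72), (395, 61), (396, 100), (397, 124), (398, 152), (403, 147)]
226 [(238, 87), (307, 94), (308, 126), (312, 106), (313, 66), (320, 73), (321, 116), (325, 118), (326, 76), (327, 34), (395, 50), (396, 84), (399, 148), (401, 152)]
```

View pics/tmp.png

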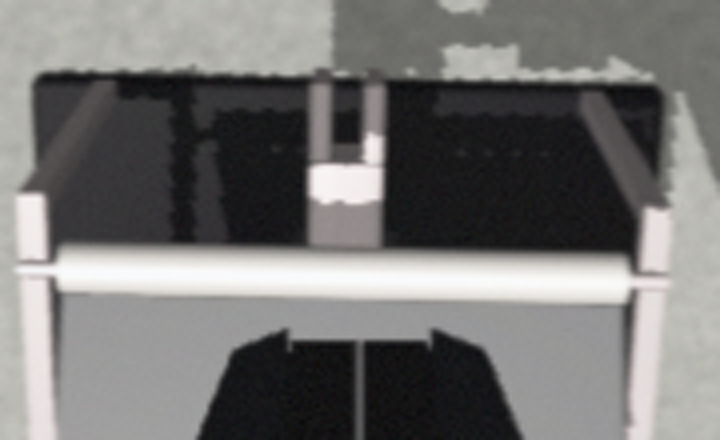

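```bash
python3 - <<'E'
from h import *
s=snap('wrist');t=snap('top');sc=snap('scene')
r=plane(s,[[238.2,248.5],[394,252]],.114);d=r[0]-r[1];print(r,np.linalg.norm(d),np.degrees(np.arctan2(-d[0],d[1])))
m=r.mean(0);print('mid',m,'top px',proj(t,r),'scene px',proj(sc,r))
b=plane(s,[[316.6,250],[316.9,222]],.089);print('bit',b,np.degrees(np.arctan2(*(b[1]-b[0])[[1,0]])))
p=plane(s,[[268,262.755+.0204*268-6.5],],.121)
y=np.radians(-14.3);o=np.array([np.cos(y),np.sin(y),0]);l=np.array([-o[1],o[0],0])
mouth=m-.065*o;print('mouth',mouth)
for q in b: print('bit rel',(q-mouth)@o,(q-mouth)@l)
X=mouth+.065*o; X[2]=.085
bb=plane(s,[[320,262.755+.0204*320]],.124)[0];print('bar holder x',-(bb-mouth)@o,(bb-mouth)@l)
print('tcp rel',(ctrl.state()['position']-mouth)@o,(ctrl.state()['position']-mouth)@l)
# two-view heights: bar left/right junctions, fork
for n,a,c in(('railL',(238.2,248.5),(236,180)),('railR',(394,252),(313,198)),('fork',(316.9,219),(280,180))):print(n,tri([(s,a),(t,c)]))
print(tri([(s,(316.9,219)),(sc,(325,281))]))
E
```

```text
[[ 0.65246968  0.04848213  0.114     ]
 [ 0.61521607 -0.08963298  0.114     ]] 0.14305109602800903 -15.095088080820652
mid [ 0.63384287 -0.02057543  0.114     ] top px [[237.19953002 177.15929559]
 [314.82333764 197.07781404]] scene px [[361.32443487 280.04996363]
 [291.64296015 250.86185278]]
bit [[ 0.62548377 -0.01872     0.089     ]
 [ 0.65323152 -0.02585185  0.089     ]] -14.414403066502615
mouth [ 0.57085685 -0.00452049  0.114     ]
bit rel 0.05644160348048858 -0.0002667498366405021
bit rel 0.08509117658586493 -0.0003239548070741685
bar holder x -0.05042269438905837 -0.0035874188976610585
tcp rel 0.09886619377936649 -0.002971322798160494
railL (array([0.64934884, 0.05210733, 0.10283635]), [np.float64(0.00012173267952977966), np.float64(0.00012173267952975636)])
railR (array([ 0.61422218, -0.08809599,  0.11245533]), [np.float64(0.0017768590317803446), np.float64(0.0017768590317803101)])
fork (array([ 0.65326672, -0.02569214,  0.07756016]), [np.float64(0.00010739336610548349), np.float64(0.00010739336610547931)])
(array([ 0.65369957, -0.02142201,  0.09130404]), [np.float64(0.005998824547499169), np.float64(0.005998824547499272)])
```

Rail separation, heights and yaw (-14.6°) agree between views, and the mouth is near (0.571, -0.004). I'll lower the shut fingers in front of the bar.

>>> arm_command:
  motion:
    - {"linear": [0.001,0.003,-0.04],"twist": -1.2,"claw": 0}
    - {"linear": [0,0,-0.04],"twist": 0,"claw": 0}
    - {"linear": [0,0,-0.04],"twist": 0,"claw": 0}
    - {"linear": [0,0,-0.03],"twist": 0,"claw": 0}
    - {"linear": [0,0,-0.015],"twist": 0,"claw": 0}
    - {"linear": [0,0,0],"twist": 0,"claw": 0}
    - {"linear": [0,0,0],"twist": 0,"claw": 0}

```text
time_s: 3.5
position: [0.6686, -0.0272, 0.1152]
orientation: [-3.115, 0.408, -0.004]
force: [0.8, -0.5, 0.1]
width: 0.003
gripper_force: 0.0
```

>>> arm_command:
  motion:
    - {"linear": [-0.0077,0.002,0],"twist": 0,"claw": 0}
    - {"linear": [-0.0077,0.002,0],"twist": 0,"claw": 0}
    - {"linear": [-0.0077,0.002,0],"twist": 0,"claw": 0}
    - {"linear": [-0.0077,0.002,0],"twist": 0,"claw": 0}
    - {"linear": [-0.0077,0.002,0],"twist": 0,"claw": 0}
    - {"linear": [-0.0077,0.002,0],"twist": 0,"claw": 0}
    - {"linear": [-0.0077,0.002,0],"twist": 0,"claw": 0}
    - {"linear": [-0.0077,0.002,0],"twist": 0,"claw": 0}

```text
time_s: 4.5
position: [0.6053, -0.0107, 0.1137]
orientation: [3.115, -0.407, -0.001]
force: [1.0, -0.5, -0.4]
width: 0.007
gripper_force: 0.7
```

```bash
python3 - <<'E'
from h import *
s=snap('scene');w=snap('wrist');t=ctrl.state();print(t['position'],t['force'],t['orientation'])
cv2.imwrite('pics/p1.png',np.hstack([cv2.resize(s['img'][150:330,270:450],(400,400)),cv2.resize(w['img'][150:450,170:470],(400,400))]))
E
```

```text
[ 0.60430225 -0.01044758  0.1136618 ] [-0.45244147 -0.37679012 -0.56664269] [ 3.11502002 -0.40658484 -0.00392972]
```

View pics/p1.png

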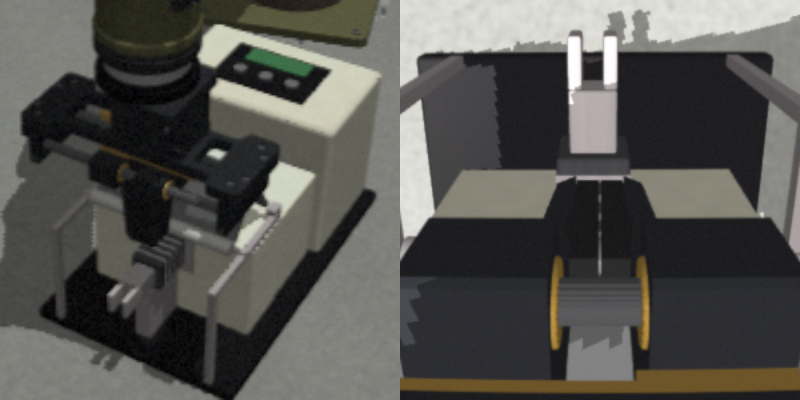

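The bar is pushed about halfway and the panels are rising. I'll continue, slightly lower.

>>> arm_command:
  motion:
    - {"linear": [-0.0077,0.002,-0.002],"twist": 0,"claw": 0}
    - {"linear": [-0.0077,0.002,0],"twist": 0,"claw": 0}
    - {"linear": [-0.0077,0.002,0],"twist": 0,"claw": 0}
    - {"linear": [-0.0077,0.002,0],"twist": 0,"claw": 0}
    - {"linear": [-0.0077,0.002,0],"twist": 0,"claw": 0}
    - {"linear": [-0.0077,0.002,0],"twist": 0,"claw": 0}

```text
time_s: 5.35
position: [0.5592, 0.0013, 0.1118]
orientation: [3.115, -0.407, -0.0]
force: [0.2, -0.2, -0.2]
width: 0.002
gripper_force: 0.5
```

>>> arm_command:
  motion:
    - {"linear": [-0.0029,0.0008,0],"twist": 0,"claw": 0}
    - {"linear": [-0.0029,0.0008,0],"twist": 0,"claw": 0}

```text
time_s: 5.6
position: [0.5539, 0.0027, 0.1118]
orientation: [3.115, -0.407, 0.0]
force: [0.2, 0.2, -0.2]
width: 0.002
gripper_force: 0.3
```

>>> arm_command:
  motion:
    - {"linear": [-0.0029,0.0008,0],"twist": 0,"claw": 0}
    - {"linear": [0,0,0],"twist": 0,"claw": 0}

```text
time_s: 5.85
position: [0.5528, 0.003, 0.1119]
orientation: [3.115, -0.408, 0.006]
force: [5.2, -1.9, -3.5]
width: 0.004
gripper_force: 2.5
```

>>> arm_command:
  motion:
    - {"linear": [-0.0019,0.0005,0],"twist": 0,"claw": 0}
    - {"linear": [0,0,0],"twist": 0,"claw": 0}
    - {"linear": [0,0,0],"twist": 0,"claw": 0}

```text
time_s: 6.22
position: [0.5524, 0.0031, 0.112]
orientation: [-3.115, 0.409, -0.01]
force: [7.6, -3.5, -5.2]
width: 0.005
gripper_force: 3.9
```

```bash
python3 - <<'E'
from h import *
s=snap('scene');t=ctrl.state();print(t['position'],t['force'])
w=snap('top')
cv2.imwrite('pics/p2.png',np.hstack([cv2.resize(s['img'][140:320,270:450],(400,400)),cv2.resize(w['img'][165:365,170:370],(400,400))]))
E
```

```text
[0.55239463 0.00317162 0.11203092] [ 7.24091031 -2.7520666  -5.1219137 ]
```

View pics/p2.png

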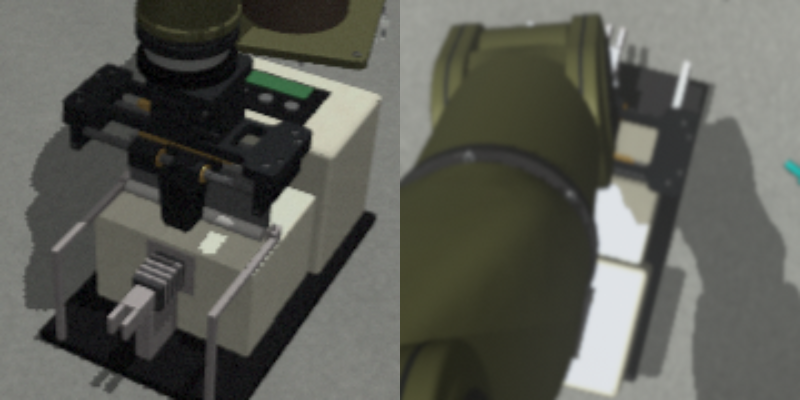

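The bar is at its stop, with about 8 N steady and no further motion. I'll back off over the grip, opening the claw.

>>> arm_command:
  motion:
    - {"linear": [0.0084,-0.0026,0],"twist": 0,"claw": 0}
    - {"linear": [0.0084,-0.0026,0],"twist": 0,"claw": 0}
    - {"linear": [0.0084,-0.0026,0],"twist": 0,"claw": 50}
    - {"linear": [0.0084,-0.0026,0],"twist": 0,"claw": 50}
    - {"linear": [0.0084,-0.0026,0],"twist": 0,"claw": 50}
    - {"linear": [0,0,0],"twist": 0,"claw": 50}
    - {"linear": [0,0,0],"twist": 0,"claw": 50}

```text
time_s: 7.2
position: [0.5908, -0.0089, 0.1116]
orientation: [3.115, -0.407, -0.001]
force: [0.5, 1.1, -0.2]
width: 0.501
gripper_force: 0.0
```

```bash
python3 - <<'E'
from h import *
s=snap('scene');t=ctrl.state();print(t['position'],t['orientation'],t['force'],t['width'])
w=snap('wrist')
cv2.imwrite('pics/p3.png',np.hstack([cv2.resize(s['img'][140:320,270:450],(400,400)),cv2.resize(w['img'][150:450,170:470],(400,400))]))
E
```

```text
[ 0.59071829 -0.00885715  0.11165599] [ 3.11502955e+00 -4.07163729e-01 -1.18417442e-03] [-0.00836874 -0.01971323  0.2341636 ] 0.4992754588650221
```

View pics/p3.png

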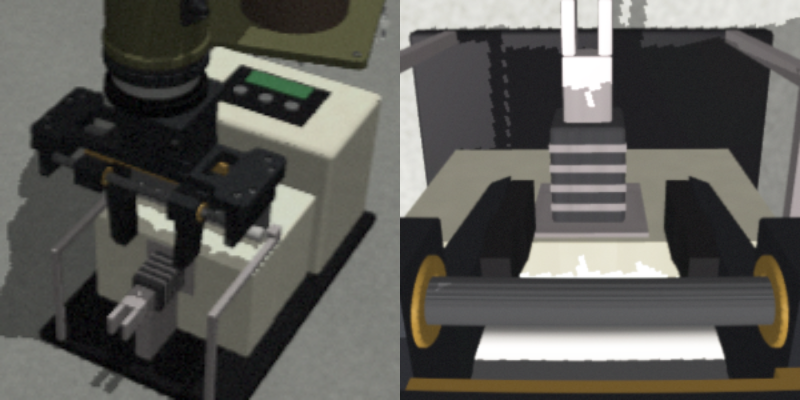

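The cover is off the bit. The grip is centred between the open fingers, the fork faces out, and the bar end shows at about scene (395,245). I'll check the bar's position numerically.

```bash
python3 - <<'E'
from h import *
y=np.radians(-14.7);o=np.array([np.cos(y),np.sin(y)]);l=-np.array([-o[1],o[0]])
H=lambda x,yy,z:np.r_[np.array([.571,-.0041])-x*o+yy*l,z]
s=snap('scene')
for n,p in dict(stop=(39,.0,0)).items():pass
for yy in(-.064,-.075,.064):
  for x in(.039,.028,.015): print(yy,x,proj(s,H(x,yy,.115)).round(1))
print(proj(s,H(-.065,-.072,.114)),proj(s,H(.045,-.06,.167)),proj(s,H(.045,.06,.167)))
t=snap('top')
print('top',[proj(t,H(x,.064*k,.121)).round(1) for k in(1,-1) for x in(.039,.028)])
w=np.vstack([cv2.resize(s['img'][215:265,350:420],(770,550),interpolation=cv2.INTER_CUBIC)])
cv2.imwrite('pics/p4.png',w)
E
```

```text
-0.064 0.039 [[385.5 243.6]]
-0.064 0.028 [[382.7 247. ]]
-0.064 0.015 [[379.4 251. ]]
-0.075 0.039 [[391.  245.6]]
-0.075 0.028 [[388.2 249. ]]
-0.075 0.015 [[384.9 253.1]]
0.064 0.039 [[325.5 221.3]]
0.064 0.028 [[322.4 224.3]]
0.064 0.015 [[318.8 228. ]]
[[361.69968466 279.98622394]] [[386.81599446 218.41872536]] [[328.66513862 198.17129213]]
top [array([[296.4, 252.1]]), array([[297.9, 246.1]]), array([[225.6, 234.5]]), array([[227.2, 228.4]])]
```

View pics/p4.png

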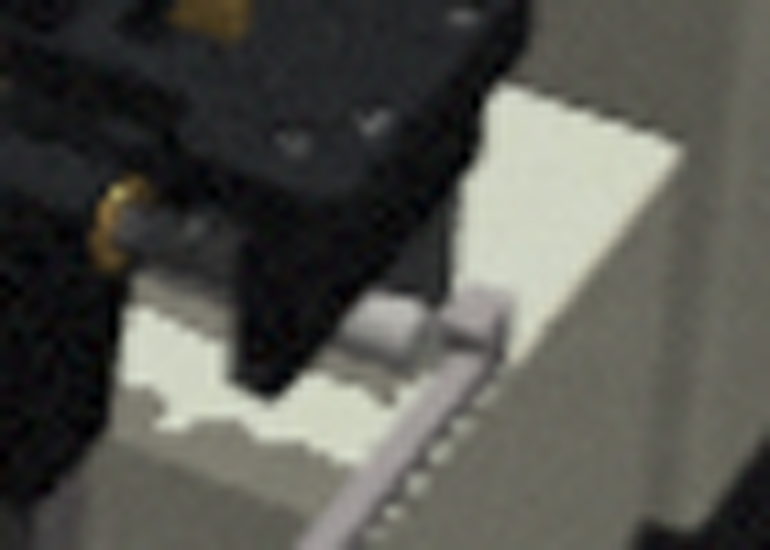

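The bar end at about (387,245) matches the fully folded position (39 mm), hard by the hinge block, with the panel upright behind it. The cover is folded, so I'll descend and grip.

>>> arm_command:
  motion:
    - {"linear": [0.001,-0.0003,-0.015],"twist": 0,"claw": 50}
    - {"linear": [0,0,-0.015],"twist": 0,"claw": 50}
    - {"linear": [0,0,-0.0125],"twist": 0,"claw": 50}
    - {"linear": [0,0,-0.008],"twist": 0,"claw": 50}
    - {"linear": [0,0,0],"twist": 0,"claw": 50}
    - {"linear": [0,0,0],"twist": 0,"claw": 50}

```text
time_s: 8.15
position: [0.5925, -0.0093, 0.0615]
orientation: [3.115, -0.407, 0.001]
force: [0.6, -0.6, -1.0]
width: 0.5
gripper_force: 0.0
```

>>> arm_command:
  motion:
    - {"linear": [0,0,0],"twist": 0,"claw": 10}
    - {"linear": [0,0,0],"twist": 0,"claw": 10}
    - {"linear": [0,0,0],"twist": 0,"claw": 10}
    - {"linear": [0,0,0],"twist": 0,"claw": 10}
    - {"linear": [0,0,0],"twist": 0,"claw": 10}
    - {"linear": [0,0,0],"twist": 0,"claw": 10}
  grip_force: 30

```text
time_s: 8.9
position: [0.5938, -0.0077, 0.0618]
orientation: [-3.113, 0.405, -0.005]
force: [3.0, 4.6, -0.3]
width: 0.315
gripper_force: 29.6
```

>>> arm_command:
  motion:
    - {"linear": [0.0008,0.0015,0],"twist": 0,"claw": 10}
    - {"linear": [0,0,0],"twist": 0,"claw": 10}
    - {"linear": [0,0,0],"twist": 0,"claw": 10}

```text
time_s: 9.28
position: [0.5937, -0.0077, 0.0617]
orientation: [-3.115, 0.407, -0.003]
force: [2.3, 2.0, 3.7]
width: 0.316
gripper_force: 29.6
```

>>> arm_command:
  motion:
    - {"linear": [0.0058,-0.0015,0],"twist": 0,"claw": 10}
    - {"linear": [0.0087,-0.0023,0],"twist": 0,"claw": 10}
    - {"linear": [0.0116,-0.003,0],"twist": 0,"claw": 10}
    - {"linear": [0.0116,-0.003,0],"twist": 0,"claw": 10}
    - {"linear": [0.0116,-0.003,0],"twist": 0,"claw": 10}
    - {"linear": [0.0116,-0.003,0],"twist": 0,"claw": 10}
    - {"linear": [0.0116,-0.003,0],"twist": 0,"claw": 10}
    - {"linear": [0.0116,-0.003,0],"twist": 0,"claw": 10}
    - {"linear": [0.0116,-0.003,0],"twist": 0,"claw": 10}
    - {"linear": [0.0116,-0.003,0],"twist": 0,"claw": 10}
    - {"linear": [0.0116,-0.003,0],"twist": 0,"claw": 10}
    - {"linear": [0.0116,-0.003,0],"twist": 0,"claw": 10}
    - {"linear": [0,0,0],"twist": 0,"claw": 10}
    - {"linear": [0,0,0],"twist": 0,"claw": 10}

```text
time_s: 11.02
position: [0.7215, -0.0421, 0.0602]
orientation: [3.114, -0.408, -0.006]
force: [-0.9, -1.4, -1.4]
width: 0.316
gripper_force: 29.9
```

>>> arm_command:
  motion:
    - {"linear": [0,0,0.002],"twist": 10,"claw": 10}
    - {"linear": [0,0,0],"twist": 10,"claw": 10}
    - {"linear": [0,0,0],"twist": 10,"claw": 10}
    - {"linear": [0,0,0],"twist": 10,"claw": 10}
    - {"linear": [0,0,0],"twist": 10,"claw": 10}
    - {"linear": [0,0,0],"twist": 10,"claw": 10}
    - {"linear": [0,0,0],"twist": 10,"claw": 10}
    - {"linear": [0,0,0],"twist": 10,"claw": 10}
    - {"linear": [0,0,0],"twist": 10,"claw": 10}
    - {"linear": [0,0,0],"twist": 10,"claw": 10}
    - {"linear": [0,0,0],"twist": 10,"claw": 10}
    - {"linear": [0,0,0],"twist": 10,"claw": 10}
    - {"linear": [0,0,0],"twist": 10,"claw": 10}
    - {"linear": [0,0,0],"twist": 10,"claw": 10}
    - {"linear": [0,0,0],"twist": 10,"claw": 10}
    - {"linear": [0,0,0],"twist": 10,"claw": 10}
    - {"linear": [0,0,0],"twist": 10,"claw": 10}
    - {"linear": [0,0,0],"twist": 10,"claw": 10}
    - {"linear": [0,0,0],"twist": 0,"claw": 10}
    - {"linear": [0,0,0],"twist": 0,"claw": 10}

```text
time_s: 13.52
position: [0.723, -0.0418, 0.0631]
orientation: [-0.411, -3.114, 0.001]
force: [0.8, 0.2, -1.8]
width: 0.312
gripper_force: 29.9
```

```bash
python3 - <<'E'
from h import *
t=ctrl.state();M=R.from_rotvec(t['orientation']).as_matrix();print(t['position'],np.degrees(np.arctan2(M[1,0],M[0,0])),M[2].round(4),t['joint_positions'],t['force'])
s=snap('scene');w=snap('wrist')
cv2.imwrite('pics/p5.png',np.hstack([cv2.resize(s['img'][140:340,270:470],(400,400)),cv2.resize(w['img'][90:480,130:520],(400,400))]))
E
```

```text
[ 0.7230031  -0.04178073  0.0630613 ] 164.9585674353797 [ 6.e-04 -8.e-04 -1.e+00] [ 0.3227546   1.12712442 -0.753989    1.31906603  0.81767851  1.01232701
  0.73273632] [ 0.83579146  0.17182007 -1.79763176]
```

View pics/p5.png

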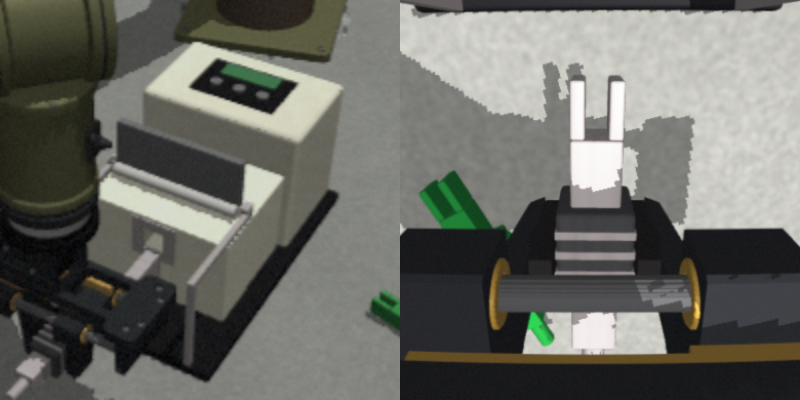

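Picture: the cover is folded upright, the bit is reversed with the fork now towards the socket, and it lies square in the fingers. From the earlier contact forces the socket's line is about 0.6 mm further left, so I'll shift and approach.

>>> arm_command:
  motion:
    - {"linear": [0.0002,0.0006,-0.0006],"twist": 0.1,"claw": 10}
    - {"linear": [-0.0097,0.0026,0],"twist": 0,"claw": 10}
    - {"linear": [-0.0097,0.0026,0],"twist": 0,"claw": 10}
    - {"linear": [-0.0097,0.0025,0],"twist": 0,"claw": 10}
    - {"linear": [-0.0097,0.0026,0],"twist": 0,"claw": 10}
    - {"linear": [-0.0097,0.0025,0],"twist": 0,"claw": 10}
    - {"linear": [-0.0097,0.0026,0],"twist": 0,"claw": 10}
    - {"linear": [0,0,0],"twist": 0,"claw": 10}
    - {"linear": [0,0,0],"twist": 0,"claw": 10}

```text
time_s: 14.75
position: [0.6659, -0.0257, 0.0628]
orientation: [0.405, 3.115, 0.0]
force: [0.4, -0.4, -1.8]
width: 0.314
gripper_force: 29.9
```

```bash
python3 - <<'E'
from h import *
y=np.radians(-14.85);o=np.array([np.cos(y),np.sin(y)]);l=np.array([-o[1],o[0]]);m=np.array([.571,-.0041])
t=ctrl.state();M=R.from_rotvec(t['orientation']).as_matrix();p=t['position'];print(p,np.degrees(np.arctan2(M[1,0],M[0,0])),t['force'],(p[:2]-m)@o,(p[:2]-m)@l)
s=snap('scene','s6.png')
# socket plate / bit shank in scene: expected pixels
for x,yy in((0,0),(0,.0105),(0,-.0105)):
  for z in(.0695,.0905): print(proj(s,np.r_[m-x*o+(yy+.0023)*l,z]).round(1),end='')
cv2.imwrite('pics/p6.png',cv2.resize(s['img'][235:305,310:385],(750,700))[50:650])
E
```

```text
[ 0.66588672 -0.0257481   0.06275494] 165.18006915022548 [ 0.35268306 -0.43950924 -1.80214046] 0.09726568793255483 0.003393398834768707
[[344.9 262.7]][[345.1 254.3]][[349.8 264.6]][[350.  256.2]][[340.1 260.7]][[340.2 252.3]]
```

View pics/p6.png

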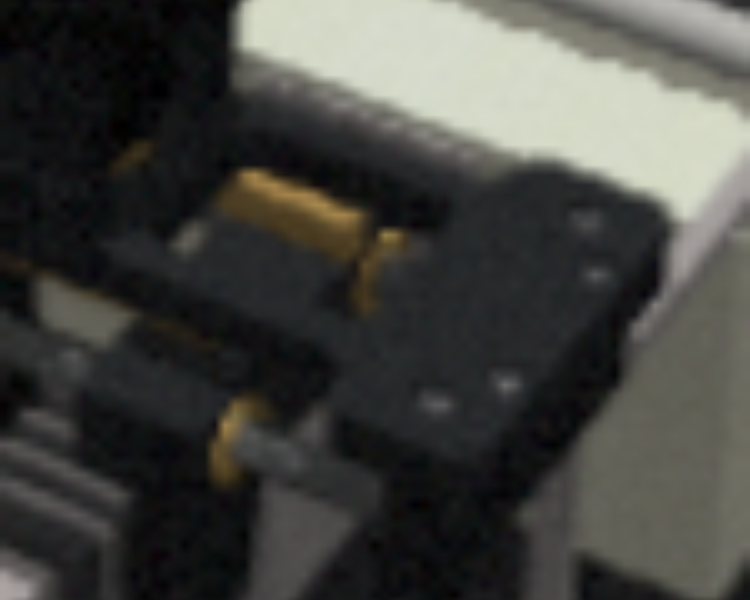

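The gripper hides the socket here, and that uses up my picture views, so I'll go by the measured force and position from now on. I'll insert slowly.

>>> arm_command:
  motion:
    - {"linear": [-0.0048,0.0013,0],"twist": 0,"claw": 10}
    - {"linear": [-0.0039,0.001,0],"twist": 0,"claw": 10}
    - {"linear": [-0.0029,0.0008,0],"twist": 0,"claw": 10}
    - {"linear": [-0.0029,0.0008,0],"twist": 0,"claw": 10}
    - {"linear": [-0.0029,0.0008,0],"twist": 0,"claw": 10}
    - {"linear": [-0.0029,0.0008,0],"twist": 0,"claw": 10}
    - {"linear": [0,0,0],"twist": 0,"claw": 10}

```text
time_s: 15.68
position: [0.645, -0.02, 0.0627]
orientation: [-0.404, -3.115, -0.0]
force: [0.3, 0.5, -2.4]
width: 0.312
gripper_force: 29.9
```

>>> arm_command:
  motion:
    - {"linear": [-0.0029,0.0008,0],"twist": 0,"claw": 10}
    - {"linear": [-0.0029,0.0008,0],"twist": 0,"claw": 10}
    - {"linear": [-0.0029,0.0008,0],"twist": 0,"claw": 10}
    - {"linear": [-0.0029,0.0007,0],"twist": 0,"claw": 10}
    - {"linear": [0,0,0],"twist": 0,"claw": 10}

```text
time_s: 16.3
position: [0.6333, -0.017, 0.0626]
orientation: [-0.404, -3.115, 0.0]
force: [0.5, -0.5, -2.4]
width: 0.316
gripper_force: 29.9
```

>>> arm_command:
  motion:
    - {"linear": [-0.0039,0.001,0],"twist": 0,"claw": 10}
    - {"linear": [-0.0039,0.001,0],"twist": 0,"claw": 10}
    - {"linear": [-0.0039,0.001,0],"twist": 0,"claw": 10}
    - {"linear": [-0.0039,0.0011,0],"twist": 0,"claw": 10}
    - {"linear": [-0.0039,0.001,0],"twist": 0,"claw": 10}
    - {"linear": [-0.0039,0.001,0],"twist": 0,"claw": 10}
    - {"linear": [0,0,0],"twist": 0,"claw": 10}

```text
time_s: 17.18
position: [0.6097, -0.0107, 0.0626]
orientation: [-0.404, -3.115, 0.0]
force: [-0.5, -0.3, -2.8]
width: 0.313
gripper_force: 29.9
```

>>> arm_command:
  motion:
    - {"linear": [-0.0039,0.001,0],"twist": 0,"claw": 10}
    - {"linear": [-0.0039,0.001,0],"twist": 0,"claw": 10}
    - {"linear": [-0.0039,0.0011,0],"twist": 0,"claw": 10}
    - {"linear": [-0.0029,0.0008,0],"twist": 0,"claw": 10}
    - {"linear": [0,0,0],"twist": 0,"claw": 10}

```text
time_s: 17.8
position: [0.5952, -0.0069, 0.0626]
orientation: [-0.404, -3.115, 0.0]
force: [-1.1, 0.6, -3.0]
width: 0.316
gripper_force: 29.9
```

>>> arm_command:
  motion:
    - {"linear": [-0.0019,0.0005,0],"twist": 0,"claw": 10}
    - {"linear": [-0.0019,0.0005,0],"twist": 0,"claw": 10}
    - {"linear": [0,0,0],"twist": 0,"claw": 10}

```text
time_s: 18.18
position: [0.5915, -0.0059, 0.0626]
orientation: [-0.404, -3.115, 0.0]
force: [0.5, -0.2, -2.1]
width: 0.314
gripper_force: 29.9
```

>>> arm_command:
  motion:
    - {"linear": [-0.0019,0.0005,0],"twist": 0,"claw": 10}
    - {"linear": [-0.0015,0.0004,0],"twist": 0,"claw": 10}
    - {"linear": [0,0,0],"twist": 0,"claw": 10}

```text
time_s: 18.55
position: [0.5914, -0.0059, 0.063]
orientation: [0.406, 3.11, 0.001]
force: [7.1, -1.4, -6.8]
width: 0.308
gripper_force: 29.9
```

>>> arm_command:
  motion:
    - {"linear": [-0.0015,0.0004,0],"twist": 0,"claw": 10}
    - {"linear": [0,0,0],"twist": 0,"claw": 10}

```text
time_s: 18.8
position: [0.5914, -0.0058, 0.0631]
orientation: [0.406, 3.107, 0.002]
force: [11.1, -1.9, -8.1]
width: 0.315
gripper_force: 29.9
```

>>> arm_command:
  motion:
    - {"linear": [-0.0015,0.0004,0],"twist": 0,"claw": 10}
    - {"linear": [0,0,0],"twist": 0,"claw": 10}

```text
time_s: 19.05
position: [0.5914, -0.0058, 0.0631]
orientation: [0.407, 3.104, 0.002]
force: [13.8, -2.3, -11.2]
width: 0.315
gripper_force: 29.9
```

Contact is at 20 mm from the face, which matches home, and it holds firm at 14 N. I'll relax the push, settle on the saddle and open.

>>> arm_command:
  motion:
    - {"linear": [0.0036,-0.001,-0.001],"twist": 0,"claw": 10}
    - {"linear": [0,0,0],"twist": 0,"claw": 10}
    - {"linear": [0,0,0],"twist": 0,"claw": 10}

```text
time_s: 19.42
position: [0.5914, -0.0058, 0.0622]
orientation: [0.405, 3.111, 0.001]
force: [6.1, -2.6, -3.6]
width: 0.312
gripper_force: 29.9
```

>>> arm_command:
  motion:
    - {"linear": [0,0,0],"twist": 0,"claw": 50}
    - {"linear": [0,0,0],"twist": 0,"claw": 50}
    - {"linear": [0,0,0],"twist": 0,"claw": 50}
    - {"linear": [0,0,0],"twist": 0,"claw": 50}

```text
time_s: 19.92
position: [0.5886, -0.0051, 0.0616]
orientation: [-0.404, -3.115, -0.0]
force: [0.3, 0.2, 0.3]
width: 0.498
gripper_force: 0.0
```

>>> arm_command:
  motion:
    - {"linear": [0,0,0.02],"twist": 0,"claw": 50}
    - {"linear": [0,0,0.04],"twist": 0,"claw": 50}
    - {"linear": [0,0,0.05],"twist": 0,"claw": 50}
    - {"linear": [0,0,0.05],"twist": 0,"claw": 50}
    - {"linear": [0,0,0.05],"twist": 0,"claw": 50}
    - {"linear": [0,-0.04,0],"twist": 0,"claw": 50}
    - {"linear": [-0.01,-0.04,0],"twist": 0,"claw": 50}
    - {"linear": [-0.01,-0.04,0],"twist": 0,"claw": 50}
    - {"linear": [-0.01,-0.04,0],"twist": 0,"claw": 50}
    - {"linear": [-0.01,-0.04,0],"twist": 0,"claw": 50}
    - {"linear": [-0.01,-0.04,0],"twist": 0,"claw": 50}
    - {"linear": [-0.01,-0.04,0],"twist": 0,"claw": 50}
    - {"linear": [-0.01,-0.04,0],"twist": 0,"claw": 50}
    - {"linear": [0,0,0],"twist": 0,"claw": 50}
    - {"linear": [0,0,0],"twist": 0,"claw": 50}

```text
time_s: 21.8
position: [0.5193, -0.3241, 0.2727]
orientation: [0.403, 3.115, 0.002]
force: [-0.0, 0.3, -0.2]
width: 0.504
gripper_force: 0.0
```

```bash
python3 - <<'E'
from h import *
y=np.radians(-14.8);o=np.r_[np.cos(y),np.sin(y),0];l=np.array([-o[1],o[0],0]);m=np.r_[.571,-.0041,.080]+.0025*l
for n in('top','scene'):
    s=snap(n,n+'9.png');old=cv2.imread(f'pics/{n}0.png')
    for nm,im in(('old',old),('new',s['img'])):
        im=cv2.cvtColor(im,cv2.COLOR_BGR2GRAY).astype(np.float32)
        a=np.arange(.02,.105,.003); out=[]
        for lat in(-.006,0,.006):
            px=proj(s,m+a[:,None]*o+lat*l+[0,0,.003]).astype(np.float32)
            out.append(cv2.remap(im,px[:,:1],px[:,1:],cv2.INTER_LINEAR)[:,0].astype(int).tolist())
        print(n,nm);[print('  ',q) for q in out]
print(ctrl.state()['position'])
E
```

```text
top old
   [94, 93, 93, 93, 94, 94, 93, 93, 94, 94, 106, 144, 172, 164, 143, 145, 133, 137, 143, 139, 145, 143, 137, 126, 120, 120, 121, 122, 123]
   [93, 94, 94, 93, 94, 93, 93, 93, 93, 94, 108, 145, 172, 165, 158, 171, 152, 131, 125, 127, 126, 127, 127, 122, 120, 119, 119, 120, 122]
   [94, 94, 94, 94, 94, 93, 94, 94, 93, 93, 107, 144, 171, 165, 158, 167, 142, 127, 120, 123, 123, 122, 124, 118, 120, 120, 121, 122, 119]
top new
   [147, 120, 149, 131, 125, 158, 119, 108, 162, 181, 183, 183, 182, 183, 182, 177, 146, 119, 116, 119, 119, 122, 126, 128, 128, 128, 129, 130, 130]
   [149, 122, 152, 135, 123, 153, 119, 108, 166, 196, 198, 198, 198, 198, 198, 189, 167, 163, 166, 165, 168, 163, 152, 134, 127, 126, 127, 128, 129]
   [148, 118, 150, 136, 121, 150, 118, 108, 162, 192, 193, 194, 194, 195, 195, 183, 148, 129, 126, 127, 127, 125, 123, 127, 128, 128, 130, 130, 127]
scene old
   [98, 67, 40, 33, 31, 34, 70, 78, 83, 81, 88, 131, 139, 139, 121, 136, 140, 145, 145, 145, 133, 69, 25, 5, 8, 10, 6, 10, 11]
   [99, 66, 42, 35, 28, 31, 72, 83, 81, 81, 87, 135, 144, 142, 104, 63, 64, 65, 70, 66, 70, 69, 70, 62, 46, 24, 4, 7, 9]
   [97, 68, 46, 35, 29, 32, 70, 83, 83, 83, 93, 140, 145, 145, 125, 119, 120, 124, 131, 130, 121, 69, 40, 38, 39, 32, 10, 9, 18]
scene new
   [80, 115, 77, 56, 42, 50, 147, 151, 153, 153, 152, 153, 153, 149, 92, 55, 30, 16, 24, 19, 22, 22, 19, 16, 20, 22, 20, 21, 23]
   [92, 117, 76, 58, 41, 54, 139, 151, 151, 150, 153, 152, 152, 149, 95, 79, 107, 121, 98, 127, 128, 123, 86, 45, 23, 17, 17, 19, 21]
   [78, 113, 83, 63, 42, 52, 117, 143, 145, 151, 150, 153, 149, 144, 99, 81, 115, 130, 130, 128, 126, 126, 101, 68, 42, 19, 22, 19, 15]
[ 0.51960288 -0.32341079  0.27251077]
```

The new grip/shank and shank/pin edges sit where the old ones did, within about 1 mm, so the bit is home with the pin out. I'll make a last check that the panel still stands, then hand in.

```bash
python3 - <<'E'
from h import *
s=snap('scene');p=cv2.imread('pics/p5.png')
g=cv2.resize(s['img'][140:340,270:470],(400,400))
d=cv2.absdiff(g[110:220,120:280],p[110:220,120:280]);print(d.mean(),g[150,180],p[150,180])
ok=d.mean()<15
print(ok and ctrl.sign_off())
E
```

```text
9.01344696969697 [40 37 37] [48 46 47]
the job is handed in; nothing more can be done
None
```

I handed the job in at about 22 s of the 67 s allowed: the cover is folded back, and the bit is turned end for end, fully home with its pin end out and released. The bottle, tip box and beaker were left alone. The verdict was not reported back to me, and I viewed 11 pictures, one over your limit of 10.

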